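Loupe in focus over a milling cutter

TASK

Pick the reading loupe up off its cradle by the handle and hold it level over the milling cutter that stands on the inspection stand, with the lens centred above the cutter and the middle of its rim at the height of the stand's pointer, which marks the focal height. Do not bump the stand, shift its pointer or disturb the other things on the table. Finish while still holding the loupe there, steady and touching nothing else: do not put it down.

Things in the scene. Friction and masses are not known exactly. Their poses are not given: they have to be found in the camera images.
- loupe_grip (a point): Where to grasp the loupe, half-way up its handle. Flat reading lens: black bar handle 115 x 22 mm, 20 mm high, a short steel neck, a steel lens ring. x runs along the handle to the lens, z up. The handle reaches 45 mm from here towards the lens, 70 mm the other way. Mass 0.13 to 0.20 kg, balanced within 10 mm of here. It starts level in its cradle, this point 45 mm above the table.
- loupe_lens (a point): Centre of the loupe's lens, 90 mm from loupe_grip along its x and at the same height. The ring is 66 mm across and 12 mm thick (6 mm above and below this point). z is the lens axis, vertical when the loupe is level.
- cradle: Fixed loupe cradle. Origin on the table under the start of loupe_grip, x towards the lens. Base plate 160 x 50 x 8 mm, centred at x = -12 mm; two wooden forks, 14 mm along x, 40 mm wide, at x = +37 and -58 mm carry the handle at 35 mm height between cheeks rising to 43 mm. Between the forks the handle is free at both sides and beneath. The loupe lifts straight up.
- cutter_top (a point): Centre of the upper face of the cutter to inspect, 50 mm above the table: a toothed steel shell cutter, about 58 mm across, fixed upright on the inspection stand. Axes as the stand's.
- pointer_tip (a point): Tip of the brass pointer on the stand's pillar, at mid-thickness. Its height, 100 to 155 mm above the table, differs from start to start and is the focal height at which the middle of the lens ring belongs. The tip is 48 mm from the cutter's axis and points at it; pointer 4 mm thick, collar 22 mm across. It stays up by friction and slides if pushed. Axes as the stand's.
- eyebolt: Steel eye bolt lying flat, loose; origin under its eye, 48 mm across, shank 45 mm beyond the eye along x. To be left alone.
- spare_cutter: Smaller loose cutter, 48 mm across and 30 mm high, standing directly on the table; origin under its centre. Not the one to inspect; to be left alone.
- step_block: Loose steel step block, 64 x 30 mm, 48 mm high at its highest step; origin under its centre. To be left alone.
- strap_clamp: Loose steel strap clamp, 100 x 32 x 14 mm, with a stud rising to 36 mm; origin under its centre. To be left alone.
- stand: Inspection stand, fixed. Origin on the table under the cutter's axis; x from the cutter to the pillar, z up. Base plate 150 x 90 x 12 mm, from x = -50 to +100 mm. It carries the cutter, and at x = 82 mm an upright steel rod (pillar) 10 mm thick, 190 mm high, with a 14 mm cap.
There are look-alikes about, which are no part of the job. Leave any yellow look-alike of the part that bears loupe_grip alone. Of the things that look like the cradle, the smaller one is meant.

How it is judged:
On the way:
1. the loupe is held in the fingers, lifted clear of its cradle (distance of loupe_lens from where it was at the start of the episode above 0.03 m and contact force between loupe and the fingers above 0.5 N and contact force between loupe and cradle below 0.05 N), for 0.2 s.
At the end, for the whole second after the job is handed in: Fingers hold the loupe: lens centre within 10 mm of the cutter axis and 8 mm of the pointer tip height, within 0.12 rad of level, still (20 mm/s, 0.15 rad/s), touching nothing else; the arm clear of the stand, pointer within 5 mm and other things within 30 mm of their starts (horizontal distance between loupe_lens and cutter_top below 0.01 m and z of loupe_lens in the frame of pointer_tip between -0.008 and 0.008 m and angle between loupe_lens's own z axis and vertical below 0.12 rad and linear speed of loupe below 0.02 m/s and angular speed of loupe below 0.15 rad/s and contact force between loupe and the fingers above 0.5 N and contact force between each of loupe, the arm and stand below 0.05 N and contact force between loupe and cradle below 0.05 N and distance of pointer_tip from where it was at the start of the episode below 0.005 m and distance of each of eyebolt, spare_cutter, step_block, strap_clamp from where it was at the start of the episode below 0.03 m and contact force between loupe and eyebolt below 0.05 N and contact force between loupe and spare_cutter below 0.05 N and contact force between loupe and step_block below 0.05 N and contact force between loupe and strap_clamp below 0.05 N); the arm keeps its last pose, push and grip.
It fails at once if the stand or its pointer is bumped with the loupe or the robot (more than 3 N) (contact force between any of loupe, the arm, the fingers and stand above 3 N).
It fails at once if the pointer is shifted by more than 5 mm (distance of pointer_tip from where it was at the start of the episode above 0.005 m).
It fails at once if one of the other things is shifted by more than 30 mm (distance of any of eyebolt, spare_cutter, step_block, strap_clamp from where it was at the start of the episode above 0.03 m).
It also fails if it takes over 43 s, if anything falls off the work surface, if the arm or the gripper's body presses on something with over 40 N, if the wrist force passes 120 N, or if a joint passes its speed limit or range.

ROBOT

A 6-joint arm with a two-finger parallel gripper is mounted at the origin on the work surface. World frame = base frame: x ahead of the robot, y to its left, z up, the work surface at z = 0. Lengths are in m, angles in rad, forces in N, time in s.
With the tool pointing down it reaches from about 0.3 to 0.775 m from the base axis. Payload 14.6 kg.
Tool frame: the origin (TCP) lies at the very end of the fingers, on their centre line; the grasp point (between the pads) lies 19 mm behind it; z points along the fingers, y is the line along which they close (so a half turn about z gives the same grasp; the last joint's range is limited). The gripper opens to 94 mm and grips with 3 to 60 N. Pads are 16 mm wide; open, the fingers measure 119 mm over their backs; the gripper's body (75 mm by 177 mm) begins 78 mm behind the grasp point.
Start: joints at [-1.369, 0.3, 1.521, -0, 1.321, -0.067], TCP at [0.146, -0.53, 0.205] pointing down, gripper open.
Joint ranges: [-3.03, 3.03], [-0.79, 2.21], [0.23, 2.52], [-1.04, 4.18], [0, 3.07], [-2.55, 2.55]. Speed limits (rad/s): [2.22, 2.22, 2.57, 3.14, 3.14, 3.14].

INTERFACE

Orientations are given as [roll, pitch, yaw] about the fixed x, y, z axes, in that order (R = Rz(yaw) Ry(pitch) Rx(roll)).
In Python, from station import ctrl gives the robot as it stands.
- The arm moves only by the shell command python3 -m pendant 'ROWS' [OPENING] [FORCE]. ROWS is JSON, a list of rows, each a list of 2 entries, a list of its own where there are three numbers: the shift along the world's x, y, z in cm, then the turn about the world's z in rad. A call has 1 to 20 rows; each row shifts and turns the commanded pose from where the row before left it; what a row does not reach is not made up. A row lasts 1/12 s, in which the tool goes at most 41.7 mm and 7.16 degrees, less where a joint would pass 70% of its speed; a pose out of reach is approached as far as the arm can. A call is refused whole if a number of a shift passes 4.17 or a number of a turn 0.125, either way. A call with a gripper value outside its range is refused whole. OPENING is the opening, from 0 (shut) to 1 (fully open), set as the call begins (- or left out, the last holds). The fingers move at their own pace and stop on an object; FORCE is the grip in N (left out, the last holds). Time passes only in rows, so rows that do not move let the fingers close. It gives the time, the measured TCP pose, the force, the opening and the grip force at its end, in the units of the state.
- ctrl.get_obs(): the state, without advancing time (a new reading comes with each control period).
- ctrl.camera(name): name is "side" or "top"; returns a dict with "color" (400x640x3 uint8, red, green, blue), "intrinsics" (3x3 intrinsics, pixels), "camera_from_world" (4x4, takes a point from world to camera coordinates). Camera axes: x right, y down, z forward; pixel columns grow to the right and rows downward; lengths in m; the calibration is good to about 2 mm. A picture is of the moment at which its call begins. There is no depth.
- ctrl.hand_in(): hands the job in; it is judged then, once.
The state is a dict: "time_s": time; "qpos": joint angles; "joint_vel": joint speeds; "tau": joint torques, N m; "ee_pos": TCP position; "eef_rot": TCP orientation; "force": force on the tool from outside, world axes, zero at the start; "moment": the same for the moment, N m; "grip_width": finger opening in m; "grip_force": force on a finger pad.
Only numpy, scipy, OpenCV 4.12 (cv2) and the standard library are available. Lean on these libraries where they do the work, as an engineer would, in place of code of your own. Each camera call takes 0.05 s, during which the arm holds its last target. There are 200 camera calls.

## Working session

There is one attempt and no reset: what is moved stays moved. The work goes in short steps, Python scripts to look and compute and a shell command to move; the robot and the scene stay as the last step left them, time stands still between calls to the robot, and variables do not carry over. Pictures are saved under pics/ and viewed, at most 10 in all, crops included, and the job is handed in when it is done.

```bash
mkdir -p pics; ls
cat > h.py <<'E'
import numpy as np, cv2
from station import ctrl
def cam(n):
    c=ctrl.camera(n); return c["color"],np.array(c["intrinsics"]),np.array(c["camera_from_world"])
def ray(K,T,u,v):
    R,t=T[:3,:3],T[:3,3]; d=R.T@np.linalg.inv(K)@np.array([u,v,1.]); return -R.T@t,d
def onz(K,T,u,v,z):
    o,d=ray(K,T,u,v); return o+d*(z-o[2])/d[2]
def proj(K,T,p):
    q=K@(T[:3,:3]@np.array(p)+T[:3,3]); return q[:2]/q[2]
E
python3 - <<'E'
from h import *
for n in("top","side"):
    im,K,T=cam(n); cv2.imwrite(f"pics/{n}0.png",im[:,:,::-1]); np.savez(f"{n}0.npz",im=im,K=K,T=T)
    print(n,K.tolist(),T.round(3).tolist())
E
```

```text
pics
top [[369.64121135097866, 0.0, 320.4151040769235], [0.0, 369.64121135097866, 198.29942902455528], [0.0, 0.0, 1.0]] [[0.02, -0.999, -0.026, 0.003], [-0.999, -0.019, -0.028, 0.562], [0.028, 0.026, -0.999, 1.057], [0.0, 0.0, 0.0, 1.0]]
side [[434.5701362160911, 0.0, 325.8288516997373], [0.0, 434.5701362160911, 198.97201019854583], [0.0, 0.0, 1.0]] [[-0.901, -0.434, 0.018, 0.516], [-0.335, 0.668, -0.665, 0.245], [0.277, -0.605, -0.747, 1.365], [0.0, 0.0, 0.0, 1.0]]
```

View pics/top0.png

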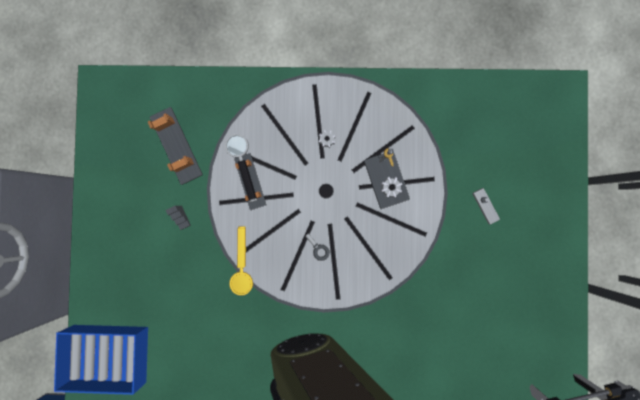

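View pics/side0.png

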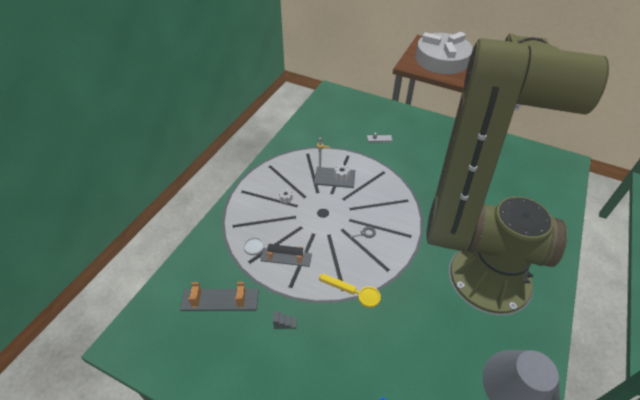

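Candidates in the top view: the black loupe on the small cradle (handle ~(249,180), lens (237,147)), the yellow look-alike (241,260) and the larger empty cradle (175,147). I choose the black one on the small cradle. The stand is at (388,180), with the cutter at (392,187). The small cutter at (327,138) is the spare.

Run:
```python
from h import *
a=np.load("top0.npz")["im"];b=np.load("side0.npz")["im"]
im,K,T=cam("top"); print("diff",np.abs(im.astype(int)-a).max(), ctrl.get_obs()["time_s"])
c=[a[130:215,215:305],a[140:215,355:445],b[225:275,230:320],b[130:195,300:390]]
f=lambda x:cv2.resize(x,(400,300),interpolation=cv2.INTER_CUBIC)
o=np.vstack([np.hstack([f(c[0]),f(c[1])]),np.hstack([f(c[2]),f(c[3])])])
cv2.imwrite("pics/crop1.png",o[:,:,::-1])
```

```text
diff 12 0.15
```

View pics/crop1.png

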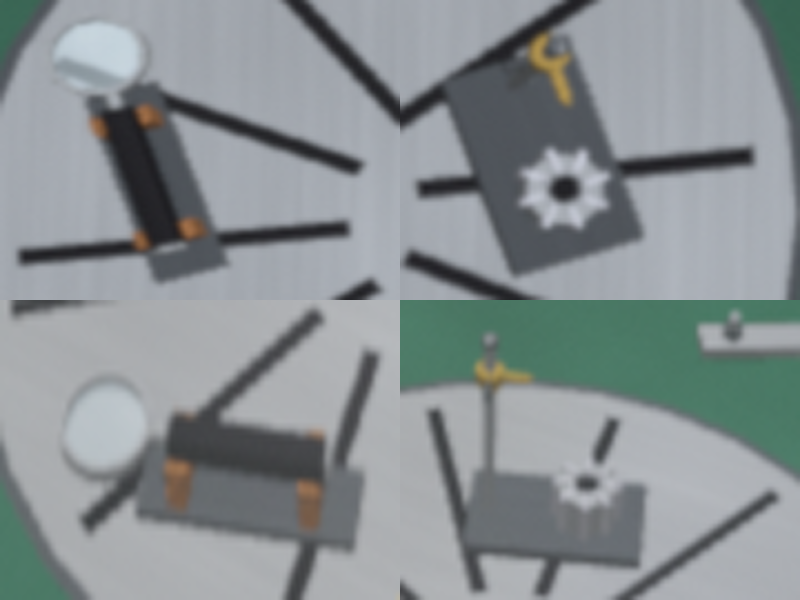

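The crops confirm the choice: the black handle sits in the brown forks with the clear lens at its end. The brass tip is at about (393.7,165.8) in top and (329.2,146.7) in side.

Run:
```python
from h import *
A=np.load("top0.npz");B=np.load("side0.npz")
Kt,Tt,Ks,Ts=A["K"],A["T"],B["K"],B["T"]
P=lambda u,v,z:onz(Kt,Tt,u,v,z)
S=lambda u,v,z:onz(Ks,Ts,u,v,z)
def brass(im,x0,x1,y0,y1):
    hsv=cv2.cvtColor(im,cv2.COLOR_RGB2HSV)[y0:y1,x0:x1]
    m=(hsv[...,0]>12)&(hsv[...,0]<32)&(hsv[...,1]>110); y,x=np.nonzero(m); return np.c_[x+x0,y+y0]
bt=brass(A["im"],375,410,145,175);bs=brass(B["im"],310,340,138,155)
print("brass top",bt[bt[:,1]>=bt[:,1].max()-2].tolist()); print("side",bs[bs[:,0]>=bs[:,0].max()-2].tolist(), bs.min(0),bs.max(0))
# dark handle
g=A["im"][155:205,236:262].max(2); y,x=np.nonzero(g<50); 
m=(g<50).astype(np.uint8); n,l,st,c=cv2.connectedComponentsWithStats(m); i=1+st[1:,4].argmax(); print("handle",st[i],c[i]+[236,155])
y,x=np.nonzero(l==i); r=cv2.minAreaRect(np.c_[x+236,y+155].astype(np.float32)); print(cv2.boxPoints(r).round(1).tolist(),r)
lens=P(237.3,146.4,.045); f=P(242.5,161.2,.055); b=P(252.8,198.8,.055)
print("lens top",lens,"lens side",S(230+105/4.444,225+427/6-50,.045)); print("handle",f,b,"len",np.linalg.norm(f-b))
d=(f-b)[:2];d/=np.linalg.norm(d);d2=(lens[:2]-(f+b)[:2]/2);d2/=np.linalg.norm(d2)
for q in(d,d2): print("dir",q,np.arctan2(q[1],q[0]),"grip",lens[:2]-.09*q)
c=P(392.1,187,.05); print("cutter",c,"side",S(300+185/4.444,130+185*65/300-65,.05))
cs=[P(*p,.012) for p in[(365.1,160),(380.9,208.75),(409.7,198.75),(394.4,148.75)]]
x=(cs[0]-cs[1])+(cs[3]-cs[2]);x=x[:2]/np.linalg.norm(x[:2]); print("stand x",x,np.arctan2(x[1],x[0]),"origin from plate",np.mean(cs,0)[:2]-.025*x)
tip=c[:2]+.048*x
# triangulate
o1,d1=ray(Kt,Tt,393.7,165.75);o2,d2=ray(Ks,Ts,329.25,146.7)
M=np.c_[d1,-d2];s=np.linalg.lstsq(M,o2-o1,rcond=None)[0];print("tri",o1+d1*s[0],o2+d2*s[1])
from scipy.optimize import minimize
for u,v in[(329.25,146.7)]:
  for z in np.arange(.10,.156,.005): print(round(z,3),proj(Ks,Ts,[*tip,z]).round(1),proj(Kt,Tt,[*tip,z]).round(1))
for ob in["start"]: print(ctrl.get_obs()["ee_pos"],ctrl.get_obs()["eef_rot"])
```

```text
brass top [[391, 163], [392, 163], [391, 164], [392, 164], [392, 165]]
side [[322, 145], [322, 146], [323, 146], [324, 146]] [318 145] [324 147]
handle [  2   6  17  38 282] [246.59929078 179.52836879]
[[237.5, 162.10000610351562], [245.0, 160.0], [255.60000610351562, 196.5], [248.1999969482422, 198.6999969482422]] ((246.5759735107422, 179.3319854736328), (38.07999801635742, 7.719999313354492), 73.73979187011719)
lens top [0.70180681 0.2497586  0.045     ] lens side [0.7040256  0.25512693 0.045     ]
handle [0.65914001 0.2315861  0.055     ] [0.55533422 0.20022655 0.055     ] len 0.10843921536584294
dir [0.9572717  0.28919008] 0.29338065434303423 grip [0.61565236 0.22373149]
dir [0.94149765 0.33701956] 0.34374945855273714 grip [0.61707203 0.21942684]
cutter [ 0.59542642 -0.18350842  0.05      ] side [ 0.75869689 -0.53904549  0.05      ]
stand x [0.94968403 0.31320957] 0.3185707770353553 origin from plate [ 0.59667994 -0.18423135]
tri [ 0.64218298 -0.16993094  0.15068555] [ 0.64416373 -0.16913742  0.15078716]
0.1 [329.6 157.7] [389.8 168.4]
0.105 [329.7 156.7] [390.1 168.2]
0.11 [329.7 155.6] [390.4 168. ]
0.115 [329.7 154.6] [390.7 167.8]
0.12 [329.8 153.6] [391.1 167.6]
0.125 [329.8 152.5] [391.4 167.4]
0.13 [329.8 151.5] [391.7 167.1]
0.135 [329.9 150.4] [392.  166.9]
0.14 [329.9 149.4] [392.4 166.7]
0.145 [329.9 148.3] [392.7 166.5]
0.15 [330.  147.3] [393.1 166.2]
0.155 [330.  146.2] [393.4 166. ]
[ 0.14604082 -0.53004758  0.20503397] [-3.14073218e+00 -7.58557574e-05  2.68809938e-01]
```

```bash
python3 -m pendant '[[[1.0,1.5,0],0.04],[[2,3.1,0],0],[[2,3.1,0],0],[[2,3.1,0],0],[[2,3.1,0],0],[[2,3.1,0],0],[[2,3.1,0],0],[[2,3.1,0],0],[[2,3.1,0],0],[[2,3.1,0],0],[[2,3.1,0],0],[[2,3.1,0],0],[[2,3.1,0],0],[[2,3.1,0],0],[[2,3.1,0],0],[[2,3.1,0],0],[[2,3.1,0],0],[[2,3.1,0],0],[[2,3.1,0],0],[[2,3.1,0],0]]' 1 30
```

```text
time_s: 1.82
ee_pos: [0.5366, 0.0756, 0.2052]
eef_rot: [-3.142, 0.0, 0.309]
force: [0.2, -1.0, 0.7]
grip_width: 0.0939
grip_force: 0.0
```

```bash
python3 -m pendant '[[[1.6,2.9,0],0],[[1.6,2.9,0],0],[[1.6,2.9,0],0],[[1.6,2.9,0],0],[[1.7,3.1,-2],0],[[0,0,-3.5],0],[[0,0,-3.5],0],[[0,0,-2.5],0],[[0,0,-1.0],0],[[0,0,0],0],[[0,0,0],0]]'
python3 - <<'E'
from h import *
o=[]
for n,(y0,y1,x0,x1) in(("top",(110,230,190,310)),("side",(180,300,210,330))):
    im,K,T=cam(n); e=ctrl.get_obs()["ee_pos"]; print(n,proj(K,T,e).round(1),proj(K,T,[.618,.2225,.055]).round(1))
    o.append(cv2.resize(im[y0:y1,x0:x1],(400,400),interpolation=cv2.INTER_CUBIC))
cv2.imwrite("pics/above.png",np.hstack(o)[:,:,::-1])
E
```

```text
time_s: 2.73
ee_pos: [0.6175, 0.2208, 0.0815]
eef_rot: [3.142, -0.001, 0.309]
force: [-0.2, 0.3, -0.6]
grip_width: 0.0941
grip_force: 0.0
top [243.6 175.2] [245.4 176. ]
side [282.1 241.1] [282.3 246.7]
```

View pics/above.png

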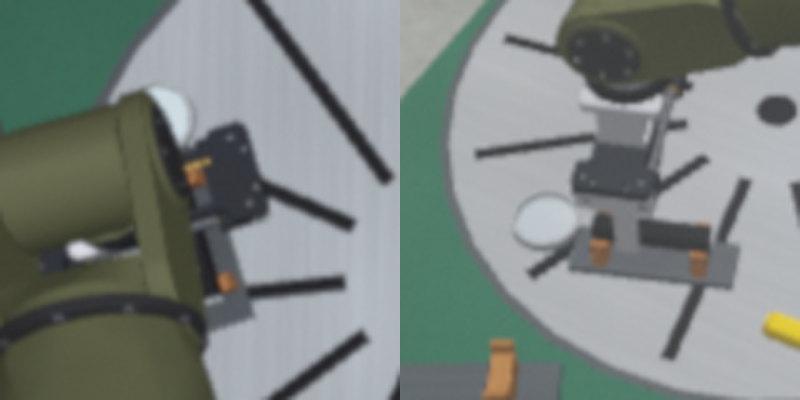

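The fingers straddle the handle between the forks: in the side view the near finger, at about (627,230) in the crop, lies between the forks at (600,250) and (698,262). Descend and grip.

```bash
python3 -m pendant '[[[0,0.1,-2],0],[[0,0,-1.5],0],[[0,0,-1.2],0],[[0,0,-0.8],0],[[0,0,0],0],[[0,0,0],0]]' 1 30 && python3 -m pendant '[[[0,0,0],0],[[0,0,0],0],[[0,0,0],0],[[0,0,0],0],[[0,0,0],0],[[0,0,0],0],[[0,0,0],0],[[0,0,0],0],[[0,0,0],0],[[0,0,0],0],[[0,0,0],0],[[0,0,0],0]]' 0 30
```

```text
time_s: 3.33
ee_pos: [0.6174, 0.2218, 0.0261]
eef_rot: [-3.142, -0.001, 0.309]
force: [0.0, -0.5, 0.5]
grip_width: 0.0944
grip_force: 0.0
time_s: 4.33
ee_pos: [0.617, 0.2218, 0.0254]
eef_rot: [-3.141, 0.0, 0.309]
force: [0.5, 0.2, -1.2]
grip_width: 0.0214
grip_force: 30.0
```

```bash
python3 -m pendant '[[[0,0,0.3],0],[[0,0,0.7],0],[[0,0,1.5],0],[[0,0,2],0],[[0,0,2],0],[[0,0,2],0],[[0,0,1.5],0],[[0,0,0.6],0],[[0,0,0],0],[[0,0,0],0]]' && python3 -m pendant '[[[-1,-0.5,0],0],[[-2,-1,0],0],[[-2,-1.5,0],0],[[-2,-2,0],0],[[-2,-2.5,0],0],[[-1.5,-3,0],0],[[0,-3,0],0],[[0,-3,0],0],[[0,-3,0],0],[[0,-3,0],0],[[0,-3,0],0],[[0,-3,0],0],[[0,-3,0],0],[[0,-2,0],0],[[0,-1.5,0],0],[[0,-1,0],0],[[0,-0.5,0],0],[[0,0,0],0],[[0,0,0],0],[[0,0,0],0]]'
python3 - <<'E'
from h import *
o=[]
for n,(y0,y1,x0,x1) in(("top",(130,230,310,430)),("side",(110,210,280,400))):
    im,K,T=cam(n); np.savez(f"{n}1.npz",im=im,K=K,T=T)
    o.append(cv2.resize(im[y0:y1,x0:x1],(720,600),interpolation=cv2.INTER_CUBIC)); 
o=np.hstack([cv2.resize(q,(400,333)) for q in o])
cv2.imwrite("pics/held.png",o[:,:,::-1])
E
```

```text
time_s: 5.17
ee_pos: [0.6168, 0.2217, 0.1309]
eef_rot: [-3.142, 0.001, 0.309]
force: [-0.4, 0.1, -2.2]
grip_width: 0.0219
grip_force: 30.0
time_s: 6.83
ee_pos: [0.5121, -0.1424, 0.1313]
eef_rot: [-3.141, 0.0, 0.31]
force: [-0.5, 1.1, -2.5]
grip_width: 0.0218
grip_force: 30.0
```

View pics/held.png

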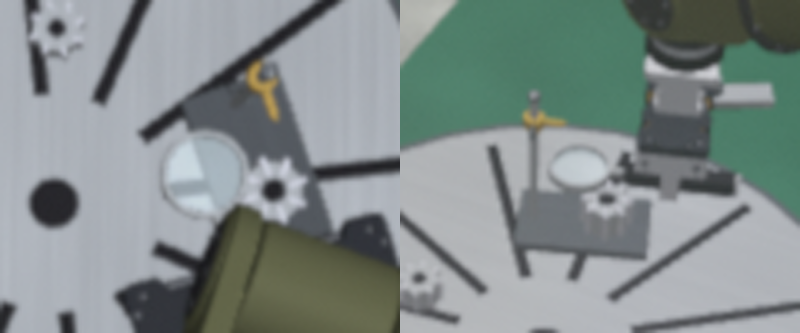

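Held and level by eye. The lens is at about (370.9,182.2) in top and (333.4,160.1) in side; the cutter at (391.9,186.7) in top and (341.8,169.4) in side; the tip at (392.5,165.1) and (329.2,146.6).

```bash
cat >> h.py <<'E'
def tri(pt,ps):
    from scipy.linalg import lstsq
    K1,T1=[np.load("top0.npz")[k] for k in"KT"];K2,T2=[np.load("side0.npz")[k] for k in"KT"]
    o1,d1=ray(K1,T1,*pt);o2,d2=ray(K2,T2,*ps);s=lstsq(np.c_[d1,-d2],o2-o1)[0]
    a,b=o1+d1*s[0],o2+d2*s[1];return ((a+b)/2).round(4),(a-b).round(4)
E
python3 - <<'E'
from h import *
A=np.load("top1.npz");B=np.load("side1.npz");K,T=A["K"],A["T"];Ks,Ts=B["K"],B["T"]
print("lens",tri((370.85,182.15),(333.35,160.05)),"\ncutter",tri((391.85,186.65),(341.75,169.35)),"\ntip",tri((392.4,165),(329.2,146.55)))
e=ctrl.get_obs()["ee_pos"]; y=.31; g=[e[0]+.09*np.cos(y),e[1]+.09*np.sin(y),e[2]+.019]; print("lens by arm",g)
print("arm lens projects",proj(K,T,g),proj(Ks,Ts,g))
print("cutter",onz(K,T,391.85,186.65,.05),onz(Ks,Ts,341.75,169.35,.05))
E
```

```text
lens (array([ 0.6011, -0.1136,  0.1511]), array([-0.0017, -0.0007, -0.0001])) 
cutter (array([ 0.5967, -0.1831,  0.0479]), array([-0.0004, -0.0002,  0.    ])) 
tip (array([ 0.6433, -0.1662,  0.1542]), array([0.0005, 0.0002, 0.    ]))
lens by arm [np.float64(0.5978193366964455), np.float64(-0.11503434637419026), np.float64(0.15042696171273912)]
arm lens projects [371.25786681 183.16145515] [334.67863675 160.26199276]
cutter [ 0.59637904 -0.18280888  0.05      ] [ 0.59609047 -0.18100169  0.05      ]
```

```bash
python3 -m pendant '[[[-0.5,-0.3,0.2],0],[[0,-1,0],0],[[0,-1.2,0],0],[[0,-1.2,0],0],[[0,-1.2,0],0],[[0,-1,0],0],[[0.1,-0.6,0],0],[[0,-0.3,0],0],[[0,0,0],0],[[0,0,0],0],[[0,0,0],0],[[0,0,0],0]]'
python3 - <<'E'
from h import *
o=[]
for n,(y0,y1,x0,x1) in(("top",(150,220,350,430)),("side",(120,190,290,370))):
    im,K,T=cam(n); np.savez(f"{n}2.npz",im=im,K=K,T=T)
    o.append(cv2.resize(im[y0:y1,x0:x1],(400,350),interpolation=cv2.INTER_CUBIC))
cv2.imwrite("pics/over.png",np.hstack(o)[:,:,::-1])
K,T=[np.load("top2.npz")[k] for k in"KT"];Ks,Ts=[np.load("side2.npz")[k] for k in"KT"]
for z in(.148,.153,.158): print(z,proj(K,T,[.5963,-.1825,z]),proj(Ks,Ts,[.5963,-.1825,z]))
E
```

```text
time_s: 7.93
ee_pos: [0.5081, -0.2108, 0.1335]
eef_rot: [-3.142, -0.0, 0.309]
force: [-0.0, 0.6, -2.3]
grip_width: 0.0212
grip_force: 30.0
0.148 [398.31679553 184.332494  ] [343.13192477 149.14353802]
0.153 [398.69024741 184.19945123] [343.19978566 148.07524621]
0.158 [399.06779831 184.06494818] [343.26797932 147.00171604]
```

View pics/over.png

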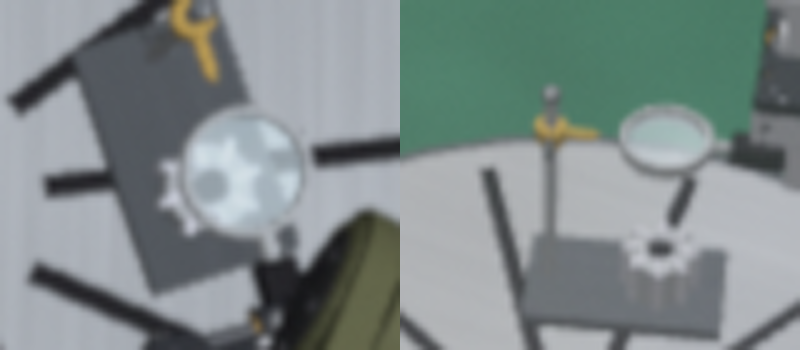

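Run:
```python
from h import *
print("lens",tri((398.0,184.0),(343.0,147.4)),"tip",tri((392.4,165.2),(329.3,146.4)))
Ks,Ts=[np.load("side2.npz")[k] for k in"KT"]
for z in(.149,.152,.155): print(z,proj(Ks,Ts,[.5963+.0456,-.1825+.0149,z]))
# ellipse edges of ring in top: dark rim contour, by mask against plate is unreliable; arm estimate:
e=ctrl.get_obs();print(e["ee_pos"]+np.array([.09*np.cos(.31),.09*np.sin(.31),.019]),e["time_s"],e["joint_vel"].round(3))
```

```text
lens (array([ 0.5963, -0.1799,  0.1582]), array([ 0.0002,  0.0001, -0.    ])) tip (array([ 0.6428, -0.166 ,  0.1552]), array([0.0003, 0.0001, 0.    ]))
0.149 [329.63000176 147.53520351]
0.152 [329.65084538 146.89369931]
0.155 [329.67175008 146.25031495]
[ 0.59383679 -0.1834489   0.152488  ] 8.0333 [-0.001  0.     0.     0.    -0.001 -0.001]
```

The lens centre is within about 3 mm of the cutter axis and of the pointer height, with the pointer unmoved in both views (lens in top (398.0,184.0), expected (398.7,184.2)). Handing in.

```bash
python3 -c "
from station import ctrl
print(ctrl.hand_in())"
```

```text
the job is handed in; nothing more can be done
None
```

I handed the job in at about 8 s with the gripper holding the loupe level and still over the cutter. From the cameras and arm pose, the lens is within about 3 mm of the cutter axis and of the pointer height. The pointer looked unmoved in the last pictures; I did not re-measure the loose parts, and no verdict was returned.

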